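# Clear the store's cover, fetch the spare jaw and show it to the reader

### The arm

A 7-joint arm with a two-finger parallel gripper is mounted at the origin on the work surface. World frame = base frame: x ahead of the robot, y to its left, z up, the work surface at z = 0. Lengths are in m, angles in degrees, forces in N, time in s.
With the tool pointing down it reaches from about 0.425 to 0.875 m from the base axis. Payload 4.7 kg.
Tool frame: the origin (TCP) lies at the very end of the fingers, on their centre line; the grasp point (between the pads) lies 19 mm behind it; z points along the fingers, y is the direction in which the jaws open and shut (so a half turn about z gives the same grasp; the last joint's range is limited). The gripper opens to 87 mm and grips with 3 to 60 N. Pads are 19 mm wide; open, the fingers measure 117 mm over their backs; the gripper's body (75 mm by 190 mm) begins 51 mm behind the grasp point.
Start: joints at [-74.593, 18.392, -4.016, 83.108, 1.295, 78.541, -3.26], TCP at [0.164, 0.629, 0.223] pointing down, gripper open.
Joint ranges: [-163.93, 163.93], [-17.29, 119.83], [-79.2, 71.16], [3.27, 140.29], [-89.18, 269.18], [5.43, 117.66], [-154.24, 154.24]. Speed limits (degrees/s): [147.25, 147.25, 180, 180, 180, 180, 180].

### API

Orientations are given as [roll, pitch, yaw] about the fixed x, y, z axes, in that order (R = Rz(yaw) Ry(pitch) Rx(roll)).
In Python, from cell import * gives the robot as it stands.
- The arm moves only by the tool drive_tool, never from a script. Its argument "moves" is text: rows parted by semicolons, each of 5 numbers parted by spaces: the shift along the tool's x, y, z in m, then the turn about the tool's z in degrees, then the gripper's target within -1 to 1 (fully open at 1, half-way at 0, shut at -1). In form: x y z yaw fingers; .... A call has exactly 8 rows; each row is the pose to reach, as a shift and turn from the pose commanded when the call began, along the tool's axes at that moment; what a row does not reach only later rows make up. A row lasts 1/10 s, in which the tool goes at most 50 mm and 8.59 degrees, less where a joint would pass 70% of its speed; a pose out of reach is approached as far as the arm can. A call with a gripper value outside its range is refused whole. The fingers move at their own pace and stop on an object; "grip_force" is the grip in N (left out, the last holds). Time passes only in rows, so rows that repeat a pose let the fingers close, or fill a call up. It gives the time, the measured TCP pose, the force and the opening at its end, in the units of the state.
- get_obs(): the state, without advancing time (a new reading comes with each control period).
- read_camera(name): name is "scene" or "top" or "wrist"; returns (picture, depth): 400x640x3 uint8, red, green, blue; 400x640 float32, m along the optical axis (not along the pixel's ray), 0 where there is no reading.
- calibration(name): a dict with "intrinsics" (3x3 intrinsics, pixels), "cam_to_world" (4x4, takes a point from camera to world coordinates); the wrist camera has in their place "T_tool_cam" (4x4, takes a point from camera to tool coordinates, whose origin is the TCP and whose axes are the flange's). Camera axes: x right, y up, looking along -z (the intrinsics and any distortion apply to the point x, -y, -z); pixel columns grow to the right and rows downward; lengths in m; the calibration is good to about 2 mm. A picture is of the moment at which its call begins: read the wrist's pose just before it. calibration takes no time and is no camera call.
- sign_off(): hands the job in, once; it reports no verdict.
Trained networks look in the newest picture that a camera, given by its name, has taken for a name from the list of things; names that differ only in an ending like _2 or _b are one class to them, and where a whole thing is asked for, a point or a joint stands for the part that bears it (a point fixed in the world has none). Each returns a list of dicts, best first, with "conf" (0 to 1); they miss things now and then, are a little off and sometimes report something else, mostly with a low value. They report only what shows in the picture. A call takes as long as a camera call. They do not tell look-alikes from the thing itself.
- search_frame(camera, name): "uv" ([column, row] in pixels, amid what is visible of it).
- pinpoint(camera, name): "uv" ([column, row] in pixels: a listed point, or the origin of a listed thing).
The state is a dict: "time_s": time; "qpos": joint angles; "joint_velocities": joint speeds; "effort": joint torques, N m; "tool_pos": TCP position; "tool_rot": TCP orientation; "force": force on the tool from outside, world axes, zero at the start; "wrist_torque": the same for the moment, N m; "grip_width": finger opening in m.
Only numpy, scipy, OpenCV 4.12 (cv2) and the standard library are available. Lean on these libraries where they do the work, as an engineer would, in place of code of your own. Each camera call takes 0.05 s, during which the arm holds its last target. There are 200 camera calls.

### The job

Two closed cases lie on the cover flap of the spare-jaw store: stack both squarely, without tipping them, on the third case that lies alone on the bench, so that they make one column of three. Then swing the cover flap well open so that it stays open by itself, draw the jaw plate up out of its slot, and hold it upright in front of the reader's lens, centred on the lens, a broad face square to it and about 70 mm away. Finish there, with the plate held still in the gripper, and leave the column, the reader and everything else on the bench undisturbed.

Things in the scene. Friction and masses are not known exactly. Their poses are not given: they have to be found in the camera images.
- store: Grey steel box fixed to the bench, outside 170 x 220 x 80 mm (x, y, z), walls and floor 6 mm, covered by the flap. Origin: centre of its underside; x points from its free (handle) side to its hinge side. Along its middle, on the inner floor, run two black rails 20 mm high, 180 mm long along y, with a 13 mm slot between them (centred on x = 0) in which the jaw plate stands on edge. Its place and yaw vary.
- flap (a joint): Angle of the cover flap, rad: 0 shut, grows as it is lifted, stop at 1.9 (1.57 = upright). The flap is a 6 mm aluminium plate of 170 x 220 mm, 0.25 kg, that covers the whole store, top face 86.5 mm above the bench when shut, hinged along the store's +x rim. The hinge is stiff (about 0.31 N m friction): the flap stays where it is left. Lifting needs about 4 N at the bar.
- flap_handle (a point): Middle of the flap's handle, a round steel bar of 11 mm diameter and 100 mm length along the store's y, 35 mm above the flap's top face and 30 mm in from the flap's free edge (140 mm from the hinge line, 41 mm above it when shut; the round bar can turn between the fingers), on two thin posts 85 mm apart. Moves with the flap; its axes are the flap's (z = normal of the flap's outer face).
- flap_hinge (a point): Point on the hinge line at the middle of the flap's width (y runs along the hinge line); the flap turns about its y axis. 80 mm above the bench.
- jaw: Spare jaw: plain steel plate 10 x 70 x 66 mm (x thickness, y width, z height), about 0.28 kg, standing loose in the store's slot under the flap, somewhere along the slot, out of sight while the flap is shut. Its foot is 6 mm and its top edge 72 mm above the bench; the rails hold its lowest 20 mm loosely (1.5 mm play each side). Origin: middle of its lower edge; x is the normal of its broad faces; either broad face may be shown.
- jaw_mid (a point): Centre of the jaw plate, 33 mm above its lower edge.
- case_a: Closed grey plastic case 80 x 50 x 40 mm (x, y, z), about 0.3 kg, at first lying on the flap, its long side roughly along the store's x. Origin: centre of its underside.
- case_b: The other case on the flap, same as case_a. Either may go first onto the column.
- case_base: The third case, same shape (80 x 50 x 40 mm, 0.5 kg), lying alone on the bench to one side of the store: the foot of the column. Loose. Origin: centre of its underside.
- reader: Optical reader fixed to the bench on the other side of the store from the third case: foot plate 70 x 70 x 12 mm, post, black head 50 x 70 x 60 mm (x, y, z) whose top is 145 mm above the bench. Origin on the bench straight below the front of its lens; the head and foot extend from there towards -x (foot from x = -65 to +5 mm). Its own x points where the lens looks, roughly away from the robot. Which side it stands on varies.
- lens (a point): Front centre of the reader's round lens (28 mm across), 115 mm above the bench; x is the direction in which it looks.
- rod: Bystander: bent U of 10 mm steel rod, 50 x 190 mm, lying flat behind the store. Leave alone.
- slot_block: Bystander: dark steel block 50 x 60 x 32 mm with a groove, far left. Leave alone.
- spacer: Bystander: round stepped steel spacer, 44 mm diameter, 34 mm high, far right. Leave alone.
- spanner: Bystander: steel spanner 180 mm long, lying flat at the right. Leave alone.
- tape: Bystander: silver ring-shaped roll, 100 mm diameter, 45 mm high, at the left. Leave alone.
- oil: Bystander: white oil bottle, 60 mm diameter, 150 mm high, at the back right. Leave alone.
- tin: Bystander: steel tin, 70 mm diameter, 90 mm high, at the back left. Leave alone.
Mind the look-alikes: they are no part of the job. Leave any orange look-alike of the case_a alone.

How it is judged (in metres and radians):
On the way, in this order (a step that is already met when the one before it is completed fails the run):
1. one case from the flap stands squarely on the third case, released (((horizontal distance between case_a and case_base below 0.01 m and z of case_a in the frame of case_base between 0.035 and 0.045 m and angle between the x axis of case_a and the x axis of case_base, either way round below 0.15 rad and angle between each of case_a, case_base's own z axis and vertical below 0.08 rad and linear speed of case_a below 0.03 m/s and contact force between the fingers and case_a below 0.2 N and height (world z) of case_base below 0.01 m) or (horizontal distance between case_b and case_base below 0.01 m and z of case_b in the frame of case_base between 0.035 and 0.045 m and angle between the x axis of case_b and the x axis of case_base, either way round below 0.15 rad and angle between each of case_b, case_base's own z axis and vertical below 0.08 rad and linear speed of case_b below 0.03 m/s and contact force between the fingers and case_b below 0.2 N and height (world z) of case_base below 0.01 m))), for 0.2 s.
2. all three cases stand in one square column, released (((horizontal distance between case_a and case_base below 0.01 m and z of case_a in the frame of case_base between 0.035 and 0.045 m and angle between the x axis of case_a and the x axis of case_base, either way round below 0.15 rad and angle between each of case_a, case_b, case_base's own z axis and vertical below 0.08 rad and linear speed of each of case_a, case_b below 0.03 m/s and contact force between the fingers and case_a below 0.2 N and horizontal distance between case_b and case_a below 0.01 m and z of case_b in the frame of case_a between 0.035 and 0.045 m and angle between the x axis of case_b and the x axis of case_a, either way round below 0.15 rad and contact force between the fingers and case_b below 0.2 N and height (world z) of case_base below 0.01 m) or (horizontal distance between case_b and case_base below 0.01 m and z of case_b in the frame of case_base between 0.035 and 0.045 m and angle between the x axis of case_b and the x axis of case_base, either way round below 0.15 rad and angle between each of case_b, case_a, case_base's own z axis and vertical below 0.08 rad and linear speed of each of case_b, case_a below 0.03 m/s and contact force between the fingers and case_b below 0.2 N and horizontal distance between case_a and case_b below 0.01 m and z of case_a in the frame of case_b between 0.035 and 0.045 m and angle between the x axis of case_a and the x axis of case_b, either way round below 0.15 rad and contact force between the fingers and case_a below 0.2 N and height (world z) of case_base below 0.01 m))), for 0.2 s.
3. the flap is open beyond 1.2 rad (value of joint flap above 1.2 rad), for 0.2 s.
4. the jaw plate is drawn clear above the store in the fingers (contact force between the fingers and jaw above 2 N and z of jaw in the frame of store above 0.05 m), for 0.1 s.
At the end, for the whole second after the job is handed in: Cases in one upright column, each within 10 mm and 0.15 rad of the one below, released; flap beyond 1.2 rad; jaw gripped, still, touching neither reader nor store, upright and square to the lens within 0.2 rad, its centre 45 to 95 mm before the lens, within 20 mm of its axis (((horizontal distance between case_a and case_base below 0.01 m and z of case_a in the frame of case_base between 0.035 and 0.045 m and angle between the x axis of case_a and the x axis of case_base, either way round below 0.15 rad and angle between each of case_a, case_b, case_base's own z axis and vertical below 0.08 rad and linear speed of each of case_a, case_b below 0.03 m/s and contact force between the fingers and case_a below 0.2 N and horizontal distance between case_b and case_a below 0.01 m and z of case_b in the frame of case_a between 0.035 and 0.045 m and angle between the x axis of case_b and the x axis of case_a, either way round below 0.15 rad and contact force between the fingers and case_b below 0.2 N and height (world z) of case_base below 0.01 m) or (horizontal distance between case_b and case_base below 0.01 m and z of case_b in the frame of case_base between 0.035 and 0.045 m and angle between the x axis of case_b and the x axis of case_base, either way round below 0.15 rad and angle between each of case_b, case_a, case_base's own z axis and vertical below 0.08 rad and linear speed of each of case_b, case_a below 0.03 m/s and contact force between the fingers and case_b below 0.2 N and horizontal distance between case_a and case_b below 0.01 m and z of case_a in the frame of case_b between 0.035 and 0.045 m and angle between the x axis of case_a and the x axis of case_b, either way round below 0.15 rad and contact force between the fingers and case_a below 0.2 N and height (world z) of case_base below 0.01 m)) and value of joint flap above 1.2 rad and contact force between the fingers and jaw above 2 N and x of jaw_mid in the frame of lens between 0.045 and 0.095 m and y of jaw_mid in the frame of lens between -0.02 and 0.02 m and z of jaw_mid in the frame of lens between -0.02 and 0.02 m and angle between the x axis of jaw and the x axis of lens, either way round below 0.2 rad and angle between jaw's own z axis and vertical below 0.2 rad and linear speed of jaw below 0.03 m/s and contact force between jaw and reader below 0.2 N and contact force between jaw and store below 0.2 N); the arm keeps its last pose, push and grip.
It fails at once if a case is tipped over (angle between any of case_a, case_b, case_base's own z axis and vertical above 0.7 rad).
It fails at once if the foot of the column is shifted by more than 30 mm (distance of case_base from where it was at the start of the episode above 0.03 m).
It fails at once if a bystander is shifted by more than 30 mm (distance of any of rod, slot_block, spacer, spanner, tape, oil, tin from where it was at the start of the episode above 0.03 m).
It fails at once if the reader is struck (over 25 N) (contact force between anything else and reader above 25 N).
It also fails if it takes over 72 s, if anything falls off the work surface, if the arm or the gripper's body presses on something with over 40 N, if the wrist force passes 120 N, or if a joint passes its speed limit or range.

## Working session

There is one attempt and no reset: what is moved stays moved. The work goes in short steps, Python scripts to look and compute and a tool call to move; the robot and the scene stay as the last step left them, time stands still between calls to the robot, and variables do not carry over. Pictures are saved under pics/ and viewed, about 8 in all and at most 12, crops included, and the job is handed in when it is done.

Besides the shell and the picture viewer there is one more tool, called after "Call:" as name(argument=value, ...), one argument or row to a line, values as JSON. drive_tool: Moves the arm, as the interface text tells. Its arguments: {"type":"object","properties":{"moves":{"type":"string"},"grip_force":{"type":"number"}},"required":["moves"]}

```bash
mkdir -p pics; ls
cat > h.py <<'E'
from cell import *
import numpy as np, cv2
from scipy.spatial.transform import Rotation as R
def Rt(o): return R.from_euler('xyz',o['tool_rot'],degrees=True).as_matrix()
def grab(n):
    o=get_obs(); p,d=read_camera(n); c=calibration(n)
    if n=='wrist':
        T=np.eye(4);T[:3,:3]=Rt(o);T[:3,3]=o['tool_pos'];M=T@np.array(c['T_tool_cam'])
    else: M=np.array(c['cam_to_world'])
    return p,d,np.array(c['intrinsics']),M
def cloud(d,K,M):
    v,u=np.mgrid[:d.shape[0],:d.shape[1]]
    P=np.stack([(u-K[0,2])/K[0,0]*d,-(v-K[1,2])/K[1,1]*d,-d],-1)
    W=P@M[:3,:3].T+M[:3,3]; W[d<=0]=np.nan; return W
def save(n,p): cv2.imwrite('pics/'+n,cv2.cvtColor(p,cv2.COLOR_RGB2BGR))
def rect(W,mask):
    "min-area rect of world xy of the mask: centre, sizes, yaw of long side"
    q=W[mask][:,:2]; q=q[~np.isnan(q).any(1)].astype(np.float32)*1000
    (c,s,a)=cv2.minAreaRect(q)
    if s[0]<s[1]: a+=90;s=s[::-1]
    return np.round(c,1),np.round(s,1),round((a+90)%180-90,1),len(q)
E
python3 - <<'E'
from h import *
o=get_obs();print(o['tool_pos'],o['tool_rot'],o['grip_width'],o['time_s'])
for n in('top','scene'):
    p,d,K,M=grab(n);save(n+'0.png',p);W=cloud(d,K,M);np.save(n+'.npy',W);print(n,calibration(n).keys(),M[:3,3])
    for t in('case_a','case_base','reader','lens','flap_handle','flap_hinge','store'):
        for r in (search_frame if t!='lens' else pinpoint)(n,t)[:5]:
            u,v=np.round(r['uv']).astype(int);print(t,round(r['conf'],2),u,v,np.round(W[v,u],3))
E
```

```text
pics
[0.16373232 0.62845144 0.22144929] [-1.79890022e+02  5.35851918e-03  1.65402001e+02] 0.0866257369908164 0.0
top dict_keys(['intrinsics', 'cam_to_world']) [ 0.47032705 -0.01180983  1.16725207]
case_a 0.82 360 270 [ 0.35  -0.165  0.043]
case_a 0.73 137 228 [ 0.455  0.522 -0.   ]
case_a 0.66 236 216 [0.5   0.21  0.041]
case_a 0.65 331 198 [ 0.555 -0.069  0.126]
case_a 0.57 291 194 [0.563 0.043 0.125]
case_base 0.97 206 244 [0.414 0.295 0.043]
case_base 0.57 293 189 [0.577 0.038 0.13 ]
reader 0.9 421 238 [ 0.452 -0.316  0.145]
reader 0.61 136 229 [0.452 0.525 0.   ]
reader 0.24 196 169 [0.642 0.345 0.016]
lens 0.6 419 232 [ 0.468 -0.315  0.132]
flap_handle 0.74 309 209 [ 0.525 -0.008  0.083]
flap_hinge 0.67 307 209 [ 0.525 -0.003  0.087]
store 0.77 308 205 [ 0.536 -0.005  0.086]
scene dict_keys(['intrinsics', 'cam_to_world']) [ 1.31000998 -0.52901699  0.80719297]
case_a 0.98 366 180 [0.524 0.188 0.04 ]
case_a 0.9 342 188 [0.6   0.031 0.127]
case_a 0.84 305 202 [ 0.588 -0.082  0.126]
case_a 0.73 244 200 [ 0.377 -0.166  0.039]
case_base 0.56 371 157 [0.435 0.286 0.042]
reader 0.6 200 222 [ 0.477 -0.332  0.111]
lens 0.72 202 216 [ 0.475 -0.323  0.125]
flap_handle 0.79 321 198 [ 0.562 -0.013  0.089]
flap_hinge 0.63 319 204 [ 0.578 -0.031  0.087]
store 0.95 320 213 [ 0.609 -0.05   0.085]
store 0.18 319 198 [ 0.555 -0.015  0.086]
```

Run:
```python
import cv2
p=cv2.imread('pics/top0.png');cv2.imwrite('pics/top0c.png',cv2.resize(p[120:320,110:510],None,fx=2,fy=2,interpolation=2))
```

```text
(no output)
```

View pics/top0c.png

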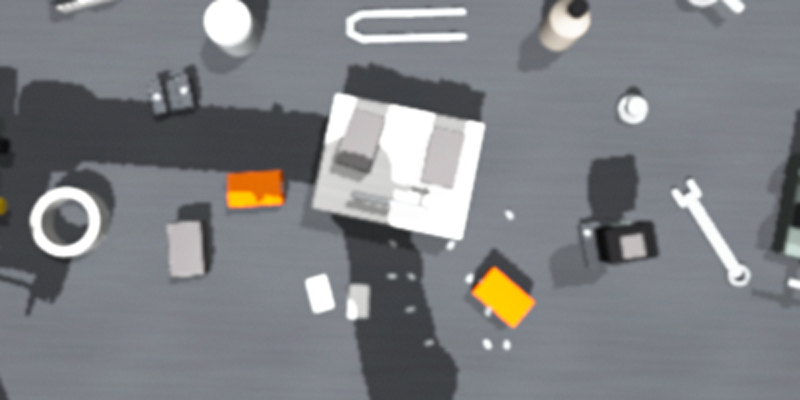

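View pics/scene0.png

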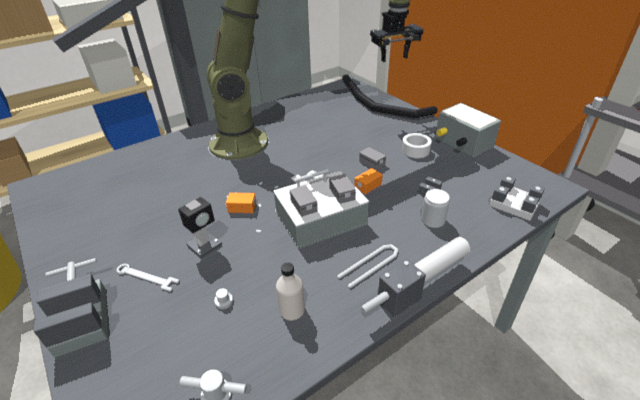

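The top view (full-frame pixels) shows grey case_base at (202,245), and the two grey flap cases at (290,189) and (331,195). The look-alikes are the orange boxes at (237,214) and (362,268), plus white scraps at (270,267) and (289,270). The reader head is at (421,238). I choose the grey boxes. Next I measure them from depth.

Run:
```python
from h import *
W=np.load('top.npy');p=cv2.imread('pics/top0.png')
def reg(x0,x1,y0,y1,z0,z1): return (W[...,0]>x0)&(W[...,0]<x1)&(W[...,1]>y0)&(W[...,1]<y1)&(W[...,2]>z0)&(W[...,2]<z1)
print('base',rect(W,reg(.34,.48,.25,.35,.03,.05)))
print('A',rect(W,reg(.48,.65,-.01,.12,.115,.14)))
print('B',rect(W,reg(.48,.65,-.15,-.025,.115,.14)))
m=reg(.38,.7,-.2,.2,.075,.14);print('store',rect(W,m))
print('readerhead',rect(W,reg(.38,.54,-.4,-.24,.13,.155)))
print('readerfoot',rect(W,reg(.38,.6,-.42,-.22,.006,.02)))
print('rdall',rect(W,reg(.38,.6,-.42,-.22,.006,.16)))
S=np.load('scene.npy');
m=(S[...,0]>.4)&(S[...,0]<.6)&(S[...,1]>-.42)&(S[...,1]<-.22)&(S[...,2]>.09)&(S[...,2]<.142);print('rd scene',rect(S,m))
n=W[...,2]; v,u=np.where(reg(.38,.54,-.4,-.24,.13,.155));print(u.min(),u.max(),v.min(),v.max())
```

```text
base (array([414.4, 306.5]), array([81.3, 51.7]), 7.0, 475)
A (array([548.4,  40.6]), array([146. ,  75.7]), 11.4, 611)
B (array([534.7, -65.6]), array([122.3,  54. ]), -14.5, 543)
store (array([544.4,  -7.4]), array([220.2, 170.1]), 79.9, 4406)
readerhead (array([ 445.3, -329.3]), array([71.1, 51.1]), -79.5, 493)
readerfoot (array([ 490.7, -340.8]), array([194.4, 100.2]), -24.1, 219)
rdall (array([ 490.7, -340.8]), array([194.4, 100.2]), -24.1, 798)
rd scene (array([ 466.1, -335.5]), array([81.7, 42.1]), 69.2, 513)
411 439 230 251
```

```bash
cat >> h.py <<'E'
def shift(x,y,z,yaw=None):
    "tool-frame shift and turn from the measured pose to a world TCP target (tool down)"
    o=get_obs(); A=Rt(o); d=A.T@(np.array([x,y,z])-o['tool_pos'])
    t=0
    if yaw is not None:
        cur=np.degrees(np.arctan2(A[1,1],A[0,1])) # heading of tool y
        t=-((yaw-cur+90)%180-90)  # tool z is down
    return np.round(d,4),np.round(t,2)
def st(W,c=(.5444,-.0074),yaw=-10.1):
    a=np.radians(yaw);x=W[...,0]-c[0];y=W[...,1]-c[1]
    return np.stack([x*np.cos(a)+y*np.sin(a),-x*np.sin(a)+y*np.cos(a),W[...,2]],-1)
def w(x,y,c=(.5444,-.0074),yaw=-10.1):
    a=np.radians(yaw);return np.round([c[0]+x*np.cos(a)-y*np.sin(a),c[1]+x*np.sin(a)+y*np.cos(a)],4)
E
python3 - <<'E'
from h import *
W=np.load('top.npy');S=st(W)
for y0,y1 in((0,.11),(-.11,0)):
    m=(S[...,0]>-.045)&(S[...,0]<.085)&(S[...,1]>y0)&(S[...,1]<y1)&(S[...,2]>.115)
    print(rect(W,m), rect(S,m))
m=(abs(S[...,0])<.085)&(abs(S[...,1])<.11)&(S[...,2]>.105)
h=np.histogram(S[m][:,0],np.arange(-.085,.09,.005));print(h[0])
print(w(-.055,0))
print(shift(.56,.15,.3,80))
E
```

```text
(array([576.6,  46. ]), array([81.3, 50. ]), -16.2, 516) (array([22.3, 58.2]), array([81.3, 50. ]), -6.1, 516)
(array([554.5, -70.4]), array([80.7, 50.4]), -11.4, 518) (array([ 21. , -60.3]), array([80.7, 50.4]), -1.3, 518)
[ 0  0  0  0 10 71 67  5  0  0  0  0  0 55 69 63 62 69 65 66 62 64 65 63
 67 65 63 65 63 22  0  0  0  0]
[0.4903 0.0022]
(array([-0.5041, -0.3637, -0.0774]), np.float64(-4.6))
```

Run:
```python
from h import *
print(shift(.5766,.046,.25,73.8))
```

```text
(array([-0.5463, -0.4602, -0.0274]), np.float64(1.6))
```

Call:
drive_tool(
  moves="-0.03 -0.025 -0.01 0.4 1; -0.065 -0.055 -0.02 0.8 1; -0.1 -0.085 -0.0274 1.6 1; -0.137 -0.115 -0.0274 1.6 1; -0.172 -0.145 -0.0274 1.6 1; -0.207 -0.175 -0.0274 1.6 1; -0.243 -0.205 -0.0274 1.6 1; -0.28 -0.236 -0.0274 1.6 1",
)

```text
time_s: 1.6
tool_pos: [0.3761, 0.3286, 0.2504]
tool_rot: [179.9, 0.0, 163.8]
force: [1.1, -0.2, 0.5]
grip_width: 0.0871
```

Call:
drive_tool(
  moves="-0.036 -0.031 0 0 1; -0.072 -0.061 0 0 1; -0.108 -0.091 0 0 1; -0.144 -0.121 0 0 1; -0.18 -0.152 0 0 1; -0.216 -0.182 0 0 1; -0.25 -0.21 0 0 1; -0.266 -0.224 0 0 1",
)

```text
time_s: 2.4
tool_pos: [0.5699, 0.0358, 0.2503]
tool_rot: [-179.9, 0.1, 163.5]
force: [-0.2, -0.1, -0.0]
grip_width: 0.0871
```

Run:
```python
from h import *
o=get_obs();print(o['tool_pos'],o['tool_rot'],o['time_s'],o['force'])
p,d,K,M=grab('wrist');save('w1.png',p);W=cloud(d,K,M);S=st(W)
for y0,y1 in((0,.11),(-.11,0)):
    m=(S[...,0]>-.03)&(S[...,0]<.085)&(S[...,1]>y0)&(S[...,1]<y1)&(S[...,2]>.115)&(S[...,2]<.135)
    if m.sum()>50: print(rect(W,m),np.nanmedian(W[m][:,2]))
print(shift(.5766,.046,.095,73.8), M[:3,3])
```

```text
[0.56987994 0.03583921 0.25032062] [-1.79916264e+02  1.17696206e-01  1.63495017e+02] 2.4 [-0.16477661 -0.08527748 -0.01680169]
(array([575.9,  49.1]), array([79.9, 50. ]), -16.5, 5402) 0.12616449225845683
(array([555.1, -67.4]), array([80.9, 50.5]), -11.2, 4891) 0.1262444379719896
(array([-0.0015,  0.0142,  0.1552]), np.float64(-0.46)) [0.50374907 0.05641559 0.4121321 ]
```

View pics/w1.png

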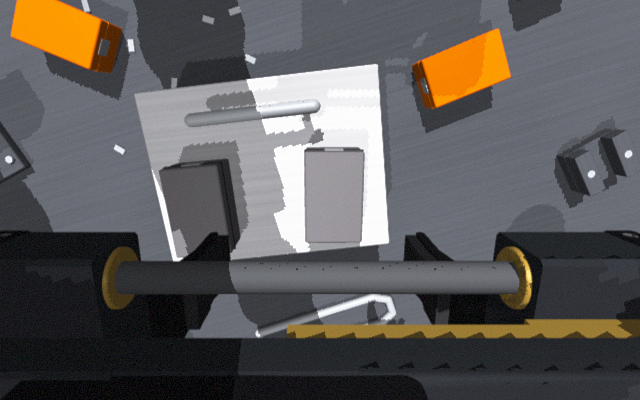

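The close crop confirms two grey cases on the flap: case_a at about (335,195) and case_b at (200,205), with the bar at (255,113). The orange boxes at (65,30) and (465,68) stay out of it. Descending on case_a.

Call:
drive_tool(
  moves="0 0.008 0.02 -0.5 1; 0 0.016 0.05 -0.5 1; 0 0.016 0.085 -0.5 1; 0 0.016 0.115 -0.5 1; 0 0.016 0.14 -0.5 1; 0 0.016 0.152 -0.5 1; 0 0.016 0.155 -0.5 1; 0 0.016 0.155 -0.5 -1",
  grip_force=25,
)

```text
time_s: 3.25
tool_pos: [0.5732, 0.0563, 0.0956]
tool_rot: [180.0, 0.0, 164.3]
force: [-1.0, -0.2, 0.6]
grip_width: 0.0838
```

Call:
drive_tool(
  moves="0 0 0 0 -1; 0 0 0 0 -1; 0 0 0 0 -1; 0 0 0 0 -1; 0 0 -0.01 0 -1; 0 0 -0.03 0 -1; 0 0 -0.06 0 -1; 0 0 -0.1 0 -1",
)

```text
time_s: 4.05
tool_pos: [0.5709, 0.0567, 0.1943]
tool_rot: [-179.9, -0.2, 164.3]
force: [0.5, -0.5, -2.3]
grip_width: 0.0498
```

Run:
```python
from h import *
o=get_obs();print(o['tool_pos'],o['tool_rot'],o['time_s'],o['force'],o['grip_width'])
print(shift(.4144,.3065,.2,97))
print(shift(.4144,.3065,.2,97-14))
```

```text
[0.57094147 0.05671995 0.19427895] [-179.92047182   -0.24105859  164.32691848] 4.05 [ 0.47881926 -0.45106642 -2.29350549] 0.04983052095040678
(array([ 0.2182,  0.1982, -0.0051]), np.float64(-22.67))
(array([ 0.2182,  0.1982, -0.0051]), np.float64(-8.67))
```

Call:
drive_tool(
  moves="0.015 0.025 -0.01 -4 -1; 0.035 0.05 -0.03 -8 -1; 0.055 0.075 -0.045 -12 -1; 0.08 0.105 -0.055 -16 -1; 0.1 0.135 -0.055 -20 -1; 0.125 0.16 -0.055 -22.7 -1; 0.14 0.18 -0.055 -22.7 -1; 0.152 0.194 -0.055 -22.7 -1",
)

```text
time_s: 4.85
tool_pos: [0.4769, 0.2868, 0.2499]
tool_rot: [179.9, -0.1, -172.8]
force: [0.7, -0.3, -3.3]
grip_width: 0.0498
```

Call:
drive_tool(
  moves="0 0 0 0 -1; 0 0 0 0 -1; 0 0 0 0 -1; 0 0 0 0 -1; 0 0 0 0 -1; 0 0 0 0 -1; 0 0 0 0 -1; 0 0 0 0 -1",
)

```text
time_s: 5.65
tool_pos: [0.479, 0.2839, 0.25]
tool_rot: [180.0, 0.0, -173.0]
force: [-0.6, 0.7, -3.4]
grip_width: 0.0496
```

Run:
```python
from h import *
o=get_obs();print(o['tool_pos'],o['tool_rot'],o['time_s'],o['force'],o['grip_width'])
p,d,K,M=grab('wrist');save('w2.png',p);W=cloud(d,K,M);print(M[:3,3])
m=(abs(W[...,0]-.414)<.07)&(abs(W[...,1]-.303)<.06)&(W[...,2]>.03)&(W[...,2]<.05)
print('base',rect(W,m),np.nanmedian(W[m][:,2]))
A=Rt(o);T=(W-o['tool_pos'])@A
print(T[150:290:20,320].round(3), W[150:290:20,320].round(3))
print(shift(.4144,.3065,.2,97))
```

```text
[0.47896316 0.28392841 0.250005  ] [ 1.79995239e+02  4.62042420e-03 -1.73007474e+02] 5.65 [-0.57954389  0.69514946 -3.39113674] 0.049574420978812574
[0.41075849 0.27632186 0.41195102]
base (array([427.7, 286.7]), array([102.7,  98.6]), 6.6, 3799) 0.03964324610882547
[[ 0.024  0.004  0.251]
 [ 0.001  0.004  0.249]
 [ 0.035  0.002 -0.011]
 [ 0.03   0.002 -0.027]
 [ 0.021  0.002 -0.027]
 [ 0.013  0.002 -0.027]
 [ 0.032  0.001 -0.086]] [[ 0.454  0.285 -0.001]
 [ 0.478  0.288  0.001]
 [ 0.444  0.282  0.261]
 [ 0.449  0.282  0.277]
 [ 0.457  0.283  0.277]
 [ 0.466  0.284  0.277]
 [ 0.447  0.281  0.336]]
(array([0.0613, 0.0302, 0.05  ]), np.float64(-0.0))
```

View pics/w2.png

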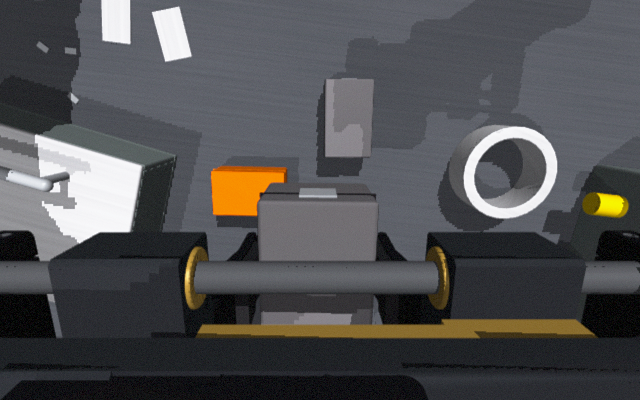

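```bash
cat >> h.py <<'E'
def held(W,o,z0=-.036,z1=-.02):
    T=(W-o['tool_pos'])@Rt(o)
    m=(abs(T[...,0])<.07)&(abs(T[...,1])<.026)&(T[...,2]>z0)&(T[...,2]<z1)
    q=T[m];h=np.histogram(q[:,0],np.arange(-.06,.07,.005))[0]
    return np.percentile(q[:,0],[.5,99.5]).round(4),np.median(q[:,2]).round(4),h
def grey(p): return p.max(-1).astype(int)-p.min(-1)<60
E
python3 - <<'E'
from h import *
o=get_obs();p,d,K,M=grab('wrist');W=cloud(d,K,M)
print(p[180,250],p[120,350])
m=(abs(W[...,0]-.414)<.07)&(abs(W[...,1]-.303)<.06)&(W[...,2]>.03)&(W[...,2]<.05)&grey(p)
print('base',rect(W,m),np.nanmedian(W[m][:,2]))
print(held(W,o)); T=(W-o['tool_pos'])@Rt(o)
for r in(230,240,310,318): print(r,T[r,260:380:20].round(3).tolist())
E
```

```text
[248 143   0] [115 114 118]
base (array([414.1, 309.6]), array([81.1, 50. ]), 6.4, 3769) 0.03965836859367211
(array([-0.0221,  0.0339]), np.float64(-0.0264), array([   0,    0,    0,    0,    0,    0,    0,  517, 1117, 1156,  617,
          0,    0,  616, 1332, 1353, 1379, 1423, 1514,    0,    0,    0,
          0,    0,    0]))
230 [[0.021, -0.023, -0.026], [0.021, -0.014, -0.026], [0.021, -0.006, -0.026], [0.021, 0.002, -0.027], [0.021, 0.01, -0.026], [0.021, 0.018, -0.027]]
240 [[0.017, -0.023, -0.025], [0.017, -0.014, -0.027], [0.017, -0.006, -0.026], [0.017, 0.002, -0.027], [0.017, 0.01, -0.026], [0.017, 0.019, -0.026]]
310 [[-0.016, -0.024, -0.026], [-0.015, -0.015, -0.027], [-0.015, -0.007, -0.028], [-0.015, 0.002, -0.027], [-0.016, 0.011, -0.026], [-0.016, 0.02, -0.026]]
318 [[-0.021, -0.025, -0.025], [-0.019, -0.015, -0.027], [-0.019, -0.007, -0.027], [-0.02, 0.002, -0.026], [-0.02, 0.011, -0.026], [-0.02, 0.02, -0.026]]
```

Call:
drive_tool(
  moves="0.02 0.01 0 0 -1; 0.045 0.022 0.02 0 -1; 0.0675 0.032 0.05 0 -1; 0.0675 0.032 0.09 0 -1; 0.0675 0.032 0.125 0 -1; 0.0675 0.032 0.155 0 -1; 0.0675 0.032 0.175 0 -1; 0.0675 0.032 0.185 0 -1",
)

```text
time_s: 6.55
tool_pos: [0.4069, 0.3067, 0.063]
tool_rot: [-179.9, -0.1, -173.0]
force: [-0.1, 0.0, -2.0]
grip_width: 0.05
```

Call:
drive_tool(
  moves="0 0 0.002 0 -1; 0 0 0.004 0 -1; 0 0 0.006 0 -1; 0 0 0.008 0 -1; 0 0 0.009 0 -1; 0 0 0.01 0 -1; 0 0 0.01 0 -1; 0 0 0.01 0 -1",
)

```text
time_s: 7.35
tool_pos: [0.4081, 0.3076, 0.0551]
tool_rot: [180.0, 0.0, -173.0]
force: [0.0, 0.8, -2.9]
grip_width: 0.0501
```

Run:
```python
from h import *
o=get_obs();print(o['tool_pos'],o['tool_rot'],o['time_s'],o['force'],o['grip_width'])
p,d,K,M=grab('wrist');save('w3.png',p);W=cloud(d,K,M);print(held(W,o)[:2])
print(shift(.408,.3075,.05,97))
```

```text
[0.408069   0.30759933 0.05506231] [ 1.79993358e+02  9.63654818e-03 -1.72996937e+02] 7.35 [ 0.04680698  0.79584224 -2.94494708] 0.05008713527066906
(array([-0.0221,  0.0339]), np.float64(-0.0264))
(array([ 0.0001, -0.0001,  0.0051]), np.float64(-0.0))
```

View pics/w3.png

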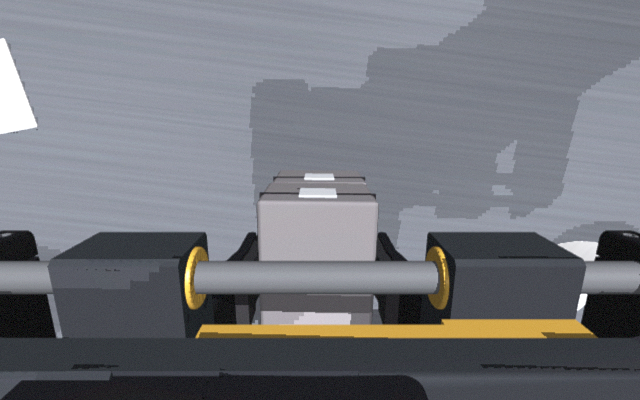

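View: the held case is at cols 258–377 with the base's front edge behind it at cols 274–366, laterally centred. Lowering the last few mm.

Call:
drive_tool(
  moves="0 0 0.001 0 -1; 0 0 0.002 0 -1; 0 0 0.003 0 -1; 0 0 0.0035 0 -1; 0 0 0.004 0 -1; 0 0 0.0045 0 -1; 0 0 0.0045 0 -1; 0 0 0.0045 0 -1",
)

```text
time_s: 8.2
tool_pos: [0.4081, 0.3077, 0.0532]
tool_rot: [180.0, -0.0, -173.0]
force: [-5.1, -3.7, 17.4]
grip_width: 0.0499
```

Call:
drive_tool(
  moves="0 0 -0.0015 0 -1; 0 0 -0.002 0 -1; 0 0 -0.002 0 1; 0 0 -0.002 0 1; 0 0 -0.002 0 1; 0 0 -0.002 0 1; 0 0 -0.002 0 1; 0 0 -0.005 0 1",
)

```text
time_s: 9.0
tool_pos: [0.4078, 0.3073, 0.0551]
tool_rot: [-180.0, -0.0, -173.0]
force: [-0.0, -0.8, 0.4]
grip_width: 0.0845
```

Call:
drive_tool(
  moves="0 0 -0.02 0 1; 0 0 -0.05 0 1; -0.005 0 -0.09 0 1; -0.03 0 -0.13 0 1; -0.05 0 -0.16 0 1; -0.06 0 -0.17 0 1; -0.06 0 -0.17 0 1; -0.06 0 -0.17 0 1",
)

```text
time_s: 9.8
tool_pos: [0.4669, 0.3147, 0.2247]
tool_rot: [-180.0, -0.1, -173.0]
force: [-0.4, -1.2, -1.1]
grip_width: 0.087
```

Run:
```python
from h import *
o=get_obs();print(o['tool_pos'],o['tool_rot'],o['time_s'],o['force'],o['grip_width'])
def box(W,p,z): 
    m=(abs(W[...,0]-.414)<.09)&(abs(W[...,1]-.308)<.06)&(abs(W[...,2]-z)<.01)&grey(p); return rect(W,m),np.nanmedian(W[m][:,2])
for n in('wrist','top'):
    p,d,K,M=grab(n);W=cloud(d,K,M);print(n,box(W,p,.08))
# case B from top
S=st(W);m=(S[...,0]>-.03)&(S[...,0]<.085)&(S[...,1]>-.11)&(S[...,1]<0)&(S[...,2]>.115)&(S[...,2]<.135)
print('B',rect(W,m));print(shift(.555,-.069,.23,78.8))
```

```text
[0.46685241 0.31466135 0.22471721] [-1.79972907e+02 -7.56350371e-02 -1.72999611e+02] 9.8 [-0.35370687 -1.22086536 -1.07652077] 0.08700264370659914
wrist ((array([413.8, 308.7]), array([80.9, 50.2]), 7.1, 5395), np.float64(0.0796640591187801))
top ((array([401.2, 303.7]), array([54.2, 51.1]), 6.8, 339), np.float64(0.07903433445031616))
B (array([554.7, -70.6]), array([81.1, 49.8]), -11.3, 516)
(array([-0.0412, -0.3916, -0.0057]), np.float64(18.24))
```

Call:
drive_tool(
  moves="0 -0.02 -0.005 2 1; -0.004 -0.06 -0.005 5 1; -0.008 -0.107 -0.005 9 1; -0.014 -0.155 -0.005 13 1; -0.02 -0.203 -0.005 18.3 1; -0.026 -0.251 -0.005 18.3 1; -0.031 -0.299 -0.005 18.3 1; -0.036 -0.345 -0.005 18.3 1",
)

```text
time_s: 10.7
tool_pos: [0.5443, -0.0266, 0.2304]
tool_rot: [180.0, -0.0, 168.6]
force: [1.9, 0.6, 0.2]
grip_width: 0.087
```

Run:
```python
from h import *
print(get_obs()['tool_pos'],shift(.555,-.069,.095,78.8))
```

```text
[ 0.54429224 -0.02662386  0.23042573] (array([-0.019 , -0.0395,  0.1354]), np.float64(-0.24))
```

Call:
drive_tool(
  moves="-0.008 -0.02 0.01 0 1; -0.0196 -0.0415 0.03 0 1; -0.0196 -0.0415 0.06 0 1; -0.0196 -0.0415 0.08 0 1; -0.0196 -0.0415 0.09 0 1; -0.0196 -0.0415 0.09 0 1; -0.0196 -0.0415 0.09 0 1; -0.0196 -0.0415 0.09 0 1",
)

```text
time_s: 11.5
tool_pos: [0.5572, -0.0678, 0.1418]
tool_rot: [180.0, 0.1, 168.7]
force: [-0.0, -0.0, -0.5]
grip_width: 0.0874
```

Run:
```python
from h import *
print(get_obs()['tool_pos'],shift(.555,-.069,.095,78.8))
```

```text
[ 0.55724023 -0.06776082  0.14183304] (array([ 0.0021, -0.0017,  0.0468]), np.float64(-0.1))
```

Call:
drive_tool(
  moves="0.002 -0.0017 0.015 0 1; 0.002 -0.0017 0.03 0 1; 0.002 -0.0017 0.04 0 1; 0.002 -0.0017 0.046 0 1; 0.002 -0.0017 0.047 0 1; 0.002 -0.0017 0.047 0 -1; 0.002 -0.0017 0.047 0 -1; 0.002 -0.0017 0.047 0 -1",
)

```text
time_s: 12.3
tool_pos: [0.5546, -0.069, 0.094]
tool_rot: [180.0, 0.1, 168.7]
force: [-0.2, 0.3, 0.9]
grip_width: 0.0707
```

Call:
drive_tool(
  moves="0 0 0 0 -1; 0 0 0 0 -1; 0 0 -0.01 0 -1; 0 0 -0.03 0 -1; 0 0 -0.07 0 -1; 0 0 -0.11 0 -1; 0 0 -0.14 0 -1; 0 0 -0.15 0 -1",
)

```text
time_s: 13.1
tool_pos: [0.5555, -0.0694, 0.2471]
tool_rot: [179.9, 0.3, 168.7]
force: [-0.0, 0.0, -3.8]
grip_width: 0.0501
```

Run:
```python
from h import *
o=get_obs();print(o['tool_pos'],o['grip_width'],o['force'],shift(.475,.315,.25,97))
p,d,K,M=grab('wrist');W=cloud(d,K,M);print(held(W,o)[:2])
```

```text
[ 0.55553529 -0.06943162  0.24707411] 0.05006290892121344 [-0.00544622  0.00413736 -3.7891851 ] (array([ 0.1544,  0.3612, -0.0032]), np.float64(-18.31))
(array([-0.0207,  0.0383]), np.float64(-0.0282))
```

Call:
drive_tool(
  moves="0.01 0.025 0 -2 -1; 0.025 0.06 0 -5 -1; 0.045 0.105 0 -9 -1; 0.065 0.15 0 -13 -1; 0.085 0.195 0 -18.3 -1; 0.105 0.24 0 -18.3 -1; 0.12 0.28 0 -18.3 -1; 0.135 0.315 0 -18.3 -1",
)

```text
time_s: 13.95
tool_pos: [0.4814, 0.2684, 0.2409]
tool_rot: [-179.9, -0.2, -172.9]
force: [1.0, -0.2, -3.5]
grip_width: 0.0498
```

Call:
drive_tool(
  moves="0.005 0.01 0 0 -1; 0.005 0.015 0 0 -1; 0.005 0.015 0 0 -1; 0.005 0.015 0 0 -1; 0.005 0.015 0 0 -1; 0.005 0.015 0 0 -1; 0.005 0.015 0 0 -1; 0.005 0.015 0 0 -1",
)

```text
time_s: 14.75
tool_pos: [0.4769, 0.2803, 0.2436]
tool_rot: [180.0, 0.0, -173.0]
force: [0.8, -0.4, -3.2]
grip_width: 0.0502
```

Run:
```python
from h import *
o=get_obs();print(o['tool_pos'],o['tool_rot'],shift(.4123,.308,.1,97))
p,d,K,M=grab('wrist');W=cloud(d,K,M);print(held(W,o)[:2])
m=(abs(W[...,0]-.414)<.07)&(abs(W[...,1]-.308)<.06)&(abs(W[...,2]-.08)<.01)&grey(p); print(rect(W,m),np.nanmedian(W[m][:,2]))
```

```text
[0.47685647 0.28032959 0.2435854 ] [ 1.79990554e+02  1.32450346e-02 -1.73027256e+02] (array([0.0608, 0.0353, 0.1436]), np.float64(-0.03))
(array([-0.0209,  0.038 ]), np.float64(-0.0282))
(array([413.8, 308.6]), array([80.5, 50.2]), 6.3, 4883) 0.07961591959071868
```

Call:
drive_tool(
  moves="0.02 0.012 0 0 -1; 0.045 0.025 0.01 0 -1; 0.061 0.035 0.03 0 -1; 0.061 0.035 0.06 0 -1; 0.061 0.035 0.095 0 -1; 0.061 0.035 0.12 0 -1; 0.061 0.035 0.133 0 -1; 0.061 0.035 0.14 0 -1",
)

```text
time_s: 15.6
tool_pos: [0.4116, 0.3077, 0.1026]
tool_rot: [-180.0, -0.1, -173.0]
force: [0.7, -0.0, -3.7]
grip_width: 0.0496
```

Call:
drive_tool(
  moves="0 0 0.002 0 -1; 0 0 0.004 0 -1; 0 0 0.006 0 -1; 0 0 0.0075 0 -1; 0 0 0.009 0 -1; 0 0 0.01 0 -1; 0 0 0.01 0 -1; 0 0 0.01 0 -1",
)

```text
time_s: 16.4
tool_pos: [0.4119, 0.308, 0.0935]
tool_rot: [180.0, 0.0, -173.0]
force: [0.1, -0.5, -3.9]
grip_width: 0.05
```

Run:
```python
from h import *
o=get_obs();print(o['tool_pos'],o['force'])
```

```text
[0.41191299 0.30796491 0.09350519] [ 0.10818716 -0.45746964 -3.8599204 ]
```

Call:
drive_tool(
  moves="0 0 0.0005 0 -1; 0 0 0.001 0 -1; 0 0 0.0015 0 -1; 0 0 0.002 0 -1; 0 0 0.0025 0 -1; 0 0 0.003 0 -1; 0 0 0.003 0 -1; 0 0 0.003 0 -1",
)

```text
time_s: 17.2
tool_pos: [0.4119, 0.308, 0.0914]
tool_rot: [180.0, 0.0, -173.0]
force: [-2.0, -1.9, 5.4]
grip_width: 0.0496
```

Light contact. Release and retreat.

Call:
drive_tool(
  moves="0 0 -0.0005 0 -1; 0 0 -0.0005 0 1; 0 0 -0.0005 0 1; 0 0 -0.0005 0 1; 0 0 -0.0005 0 1; 0 0 -0.0005 0 1; 0 0 -0.0005 0 1; 0 0 -0.005 0 1",
)

```text
time_s: 18.0
tool_pos: [0.4115, 0.3076, 0.0951]
tool_rot: [-180.0, -0.1, -173.0]
force: [-0.2, 0.4, -0.3]
grip_width: 0.0863
```

Call:
drive_tool(
  moves="0 0 -0.02 0 1; 0 0 -0.05 0 1; -0.005 0 -0.09 0 1; -0.03 0 -0.13 0 1; -0.055 0 -0.14 0 1; -0.065 0 -0.14 0 1; -0.065 0 -0.14 0 1; -0.065 0 -0.14 0 1",
)

```text
time_s: 18.8
tool_pos: [0.4749, 0.3154, 0.2337]
tool_rot: [-179.9, -0.2, -173.0]
force: [0.1, 0.6, -0.1]
grip_width: 0.0871
```

Run:
```python
from h import *
o=get_obs();print(o['tool_pos'],o['force'])
p,d,K,M=grab('wrist');W=cloud(d,K,M)
m=(abs(W[...,0]-.414)<.07)&(abs(W[...,1]-.308)<.06)&(abs(W[...,2]-.12)<.012)&grey(p); print(rect(W,m),np.nanmedian(W[m][:,2]))
print(shift(.4903,.0022,.22,-10.1))
```

```text
[0.47485355 0.31542372 0.23372543] [ 0.10778058  0.55386205 -0.1197384 ]
(array([414. , 308.5]), array([79.7, 50.1]), 7.1, 6766) 0.11967423046856951
(array([ 0.0228, -0.3129,  0.0143]), np.float64(-72.86))
```

Run:
```python
from h import *
print(np.round(get_obs()['qpos'],1))
```

```text
[-50.9   8.4  16.3  94.3  -2.4  77.8  62.8]
```

Call:
drive_tool(
  moves="0.002 -0.02 0 -8 1; 0.005 -0.055 0 -16 1; 0.008 -0.1 0 -24 1; 0.012 -0.145 0 -32 1; 0.014 -0.185 0 -40 1; 0.017 -0.225 0 -48 1; 0.02 -0.26 0 -56 1; 0.022 -0.29 0 -64 1",
)

```text
time_s: 19.65
tool_pos: [0.4884, 0.0237, 0.2346]
tool_rot: [179.9, -0.0, -108.9]
force: [2.1, -0.1, -0.6]
grip_width: 0.0871
```

Call:
drive_tool(
  moves="0 0 0 -8.8 1; 0 0 0 -8.8 1; 0 0 0 -8.8 1; 0 0 0 -8.8 1; 0 0 0 -8.8 1; 0 0 0 -8.8 1; 0 0 0 -8.8 1; 0 0 0 -8.8 1",
)

```text
time_s: 20.45
tool_pos: [0.4896, 0.0256, 0.2355]
tool_rot: [-180.0, -0.0, -100.2]
force: [-0.2, -0.0, -0.6]
grip_width: 0.087
```

Run:
```python
from h import *
o=get_obs();print(o['tool_pos'],o['tool_rot'],np.round(o['qpos'],1))
p,d,K,M=grab('wrist');W=cloud(d,K,M);save('w4.png',p)
S=st(W);m=(abs(S[...,0])<.085)&(abs(S[...,1])<.11)&(S[...,2]>.11)&(S[...,2]<.14)
print('bar',rect(W,m));
p,d,K,M=grab('top');W=cloud(d,K,M);S=st(W);m=(abs(S[...,0])<.085)&(abs(S[...,1])<.11)&(S[...,2]>.11)&(S[...,2]<.135);print('bar top',rect(W,m))
print(shift(.4903,.0022,.22,-10.1))
```

```text
[0.48961149 0.02560093 0.23554563] [-1.79990566e+02 -2.77698415e-03 -1.00184092e+02] [-83.2 -12.6  69.9 105.8  12.1  78.8 153.7]
bar (array([490.8,   4.5]), array([110.3,  10.8]), 79.9, 1874)
bar top (array([481. , -47.3]), array([8.5, 8.4]), -87.7, 14)
(array([ 0.0222, -0.0044,  0.0157]), np.float64(-0.16))
```

View pics/w4.png

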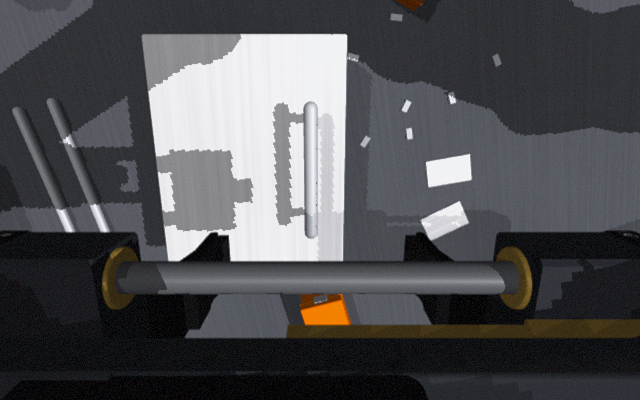

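The picture shows the bar at col 311, rows 103–237, clear of everything, but joint 7 sits at 153.7°, close to its 154.2° limit. I'll take the other half-turn instead.

Call:
drive_tool(
  moves="0 0 0 8 1; 0 0 0 16 1; 0 0 0 24 1; 0 0 0 32 1; 0 0 0 40 1; 0 0 0 48 1; 0 0 0 56 1; 0 0 0 64 1",
)

```text
time_s: 21.35
tool_pos: [0.49, 0.0246, 0.2355]
tool_rot: [-179.9, -0.0, -164.6]
force: [0.0, -0.6, 0.1]
grip_width: 0.0871
```

Call:
drive_tool(
  moves="0 0 0 8 1; 0 0 0 16 1; 0 0 0 24 1; 0 0 0 32 1; 0 0 0 40 1; 0 0 0 48 1; 0 0 0 56 1; 0 0 0 64 1",
)

```text
time_s: 22.15
tool_pos: [0.49, 0.0246, 0.2354]
tool_rot: [-180.0, 0.0, 131.4]
force: [0.4, -0.9, 0.1]
grip_width: 0.087
```

Call:
drive_tool(
  moves="0 0 0 8 1; 0 0 0 16 1; 0 0 0 24 1; 0 0 0 32 1; 0 0 0 40 1; 0 0 0 48 1; 0 0 0 52 1; 0 0 0 52 1",
)

```text
time_s: 22.95
tool_pos: [0.49, 0.0246, 0.2353]
tool_rot: [-180.0, 0.1, 79.7]
force: [0.5, 0.4, -0.4]
grip_width: 0.0871
```

Run:
```python
from h import *
o=get_obs();print(o['time_s'],o['tool_pos'],o['tool_rot'],np.round(o['qpos'],1))
print(shift(.4905,.003,.107,-10.1))
```

```text
22.95 [0.48997615 0.02462293 0.23530335] [-1.79994828e+02  5.10471219e-02  7.97065312e+01] [-59.7  -4.8  51.7 105.5   3.9  77.5 -19.2]
(array([-0.0211,  0.0044,  0.1283]), np.float64(-0.19))
```

Call:
drive_tool(
  moves="-0.01 0.002 0.02 -0.2 1; -0.021 0.0044 0.05 -0.2 1; -0.021 0.0044 0.085 -0.2 1; -0.021 0.0044 0.11 -0.2 1; -0.021 0.0044 0.125 -0.2 1; -0.021 0.0044 0.13 -0.2 1; -0.021 0.0044 0.13 -0.2 -1; -0.021 0.0044 0.13 -0.2 -1",
  grip_force=15,
)

```text
time_s: 23.75
tool_pos: [0.4912, 0.0037, 0.1062]
tool_rot: [179.9, -0.0, 80.0]
force: [-0.1, 0.1, 0.2]
grip_width: 0.0779
```

Call:
drive_tool(
  moves="0 0 0 0 -1; 0 0 0 0 -1; 0 0 0 0 -1; 0 0 0 0 -1; 0 0 0 0 -1; 0 0 0 0 -1; 0 0 0 0 -1; 0 0 0 0 -1",
)

```text
time_s: 24.55
tool_pos: [0.4905, 0.0039, 0.1055]
tool_rot: [180.0, -0.0, 80.0]
force: [0.4, -0.1, -0.1]
grip_width: 0.0151
```

Run:
```python
from h import *
o=get_obs();print(o['time_s'],o['tool_pos'],o['tool_rot'],o['grip_width'],o['force'])
t0=np.arctan2(.041,.14);r=np.hypot(.14,.041)
for t in np.arange(.0,1.61,.1):
    print(round(t,2), np.round([.14-r*np.cos(t0+t), -(r*np.sin(t0+t)-.041)],4))
```

```text
24.55 [0.49053349 0.0039063  0.1054617 ] [ 1.79997213e+02 -2.40969168e-03  8.00048863e+01] 0.015144804334434886 [ 0.39011226 -0.06211403 -0.1095075 ]
0.0 [ 0. -0.]
0.1 [ 0.0048 -0.0138]
0.2 [ 0.0109 -0.027 ]
0.3 [ 0.0184 -0.0395]
0.4 [ 0.027  -0.0513]
0.5 [ 0.0368 -0.0621]
0.6 [ 0.0476 -0.0719]
0.7 [ 0.0593 -0.0805]
0.8 [ 0.0719 -0.088 ]
0.9 [ 0.0851 -0.0942]
1.0 [ 0.0989 -0.099 ]
1.1 [ 0.113  -0.1024]
1.2 [ 0.1275 -0.1043]
1.3 [ 0.1421 -0.1049]
1.4 [ 0.1566 -0.1039]
1.5 [ 0.171  -0.1015]
1.6 [ 0.1851 -0.0977]
```

Call:
drive_tool(
  moves="0 0 0 0 -1; 0 0 0 0 -1; 0 0.0015 -0.005 0 -1; 0 0.0048 -0.0138 0 -1; 0 0.0075 -0.0205 0 -1; 0 0.0109 -0.027 0 -1; 0 0.0145 -0.0335 0 -1; 0 0.0184 -0.0395 0 -1",
)

```text
time_s: 25.35
tool_pos: [0.5081, 0.0007, 0.1453]
tool_rot: [-179.9, 0.0, 80.0]
force: [-0.1, 0.3, -4.8]
grip_width: 0.0108
```

Call:
drive_tool(
  moves="0 0.0086 -0.0118 0 -1; 0 0.0184 -0.0226 0 -1; 0 0.0292 -0.0324 0 -1; 0 0.0409 -0.041 0 -1; 0 0.0535 -0.0485 0 -1; 0 0.0667 -0.0547 0 -1; 0 0.0805 -0.0595 0 -1; 0 0.0805 -0.0595 0 -1",
)

```text
time_s: 26.15
tool_pos: [0.5892, -0.0138, 0.2065]
tool_rot: [180.0, 0.0, 80.0]
force: [-1.4, -0.5, 8.3]
grip_width: 0.0105
```

Call:
drive_tool(
  moves="0 0.007 -0.0018 0 -1; 0 0.0141 -0.0034 0 -1; 0 0.0286 -0.0053 0 -1; 0 0.0432 -0.0059 0 -1; 0 0.0577 -0.0049 0 -1; 0 0.0721 -0.0025 0 -1; 0 0.0721 -0.0025 0 -1; 0 0.0721 -0.0025 0 -1",
)

```text
time_s: 26.95
tool_pos: [0.6595, -0.0264, 0.2075]
tool_rot: [179.9, 0.0, 80.0]
force: [1.8, -1.9, 0.7]
grip_width: 0.0102
```

Run:
```python
from h import *
o=get_obs();print(o['time_s'],o['tool_pos'],o['tool_rot'],o['grip_width'],o['force'],np.round(o['qpos'],1))
b=o['tool_pos']+[0,0,.019];s=st(b);print(s, 'theta',np.arctan2(s[2]-.08,.085-s[0])-np.arctan2(.041,.14),np.hypot(s[2]-.08,.085-s[0]))
```

```text
26.95 [ 0.65949515 -0.02635548  0.20754706] [1.79902332e+02 4.35119658e-02 7.99848617e+01] 0.010201904159557558 [ 1.81920016 -1.87198333  0.70387248] [-38.7  27.   53.5  84.5 -21.8  79.3   5.7]
[0.1166357  0.00152213 0.22654706] theta 1.4985168231244361 0.14992284123085467
```

Call:
drive_tool(
  moves="0 0 0 0 -0.5; 0 0 0 0 -0.5; 0 0 0 0 -0.5; 0 0 -0.01 0 -0.5; 0 0 -0.03 0 -0.5; 0 0 -0.06 0 -0.5; 0 0 -0.09 0 -0.5; 0 0 -0.11 0 -0.5",
)

```text
time_s: 27.75
tool_pos: [0.6593, -0.0259, 0.3202]
tool_rot: [179.8, -0.0, 80.0]
force: [0.9, 0.3, -1.1]
grip_width: 0.0214
```

Call:
drive_tool(
  moves="0 -0.005 0 -8 0.5; 0 -0.01 0 -16 1; 0 -0.02 0 -24 1; 0 -0.03 0 -32 1; 0 -0.04 0 -40 1; 0 -0.04 0 -48 1; 0 -0.04 0 -56 1; 0 -0.04 0 -64 1",
)

```text
time_s: 28.55
tool_pos: [0.6193, -0.0188, 0.318]
tool_rot: [179.9, 0.0, 144.3]
force: [-0.4, -0.2, -0.1]
grip_width: 0.078
```

Call:
drive_tool(
  moves="0 0 0 -8 1; 0 0 0 -16 1; 0 0 0 -24 1; 0 0 0 -26 1; 0 0 0 -26 1; 0 0 0 -26 1; 0 0 0 -26 1; 0 0 0 -26 1",
)

```text
time_s: 29.35
tool_pos: [0.6195, -0.0188, 0.3171]
tool_rot: [180.0, 0.0, 170.0]
force: [-0.3, 0.4, -0.1]
grip_width: 0.087
```

Run:
```python
from h import *
o=get_obs();print(o['time_s'],o['tool_pos'],o['tool_rot'],np.round(o['qpos'],1))
p,d,K,M=grab('wrist');save('w5.png',p);W=cloud(d,K,M);S=st(W)
for n in ('jaw','jaw_mid'):
  for r in pinpoint('wrist',n)[:3]:
    u,v=np.round(r['uv']).astype(int);print(n,r['conf'],u,v,W[v,u].round(3),S[v,u].round(3))
m=(abs(S[...,0])<.03)&(abs(S[...,1])<.1)&(S[...,2]>.05)&(S[...,2]<.08)
print('jaw top',rect(W,m),rect(S,m),np.nanmedian(W[m][:,2]))
print('flap pts z', np.nanmax(S[(S[...,0]>.04)&(S[...,0]<.2)&(abs(S[...,1])<.1)][:,2]))
```

```text
29.35 [ 0.61949052 -0.0188211   0.31707262] [1.79993304e+02 2.72586114e-03 1.69975983e+02] [-33.4  15.3  41.2  80.2 -10.   88.1  87.1]
jaw 0.84 288 106 [ 0.541 -0.038  0.071] [ 0.002 -0.03   0.071]
jaw_mid 0.59 285 103 [ 0.537 -0.04   0.071] [-0.001 -0.034  0.071]
jaw_mid 0.48 320 182 [ 0.628 -0.016  0.099] [0.084 0.006 0.099]
jaw top (array([538.1, -43.3]), array([68.9,  9.7]), 80.0, 592) (array([  0.1, -36.4]), array([68.9,  9.7]), -89.9, 592) 0.07177016696548119
flap pts z 0.436342779641694
```

View pics/w5.png

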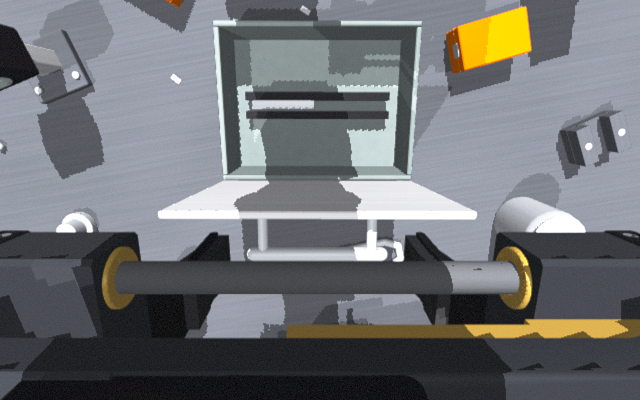

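The picture shows the flap standing open on the near side (row ~215), and the jaw top as a bright bar at (283,104), left of mid-slot. Moving over it.

Run:
```python
from h import *
print(shift(.538,-.044,.13,79.9),shift(.538,-.044,.035,79.9))
```

```text
(array([ 0.0759, -0.039 ,  0.187 ]), np.float64(0.09)) (array([ 0.0759, -0.039 ,  0.282 ]), np.float64(0.09))
```

Call:
drive_tool(
  moves="0.025 -0.013 0 0 1; 0.055 -0.028 0 0 1; 0.0759 -0.039 0.02 0 1; 0.0759 -0.039 0.06 0 1; 0.0759 -0.039 0.105 0 1; 0.0759 -0.039 0.15 0 1; 0.0759 -0.039 0.175 0 1; 0.0759 -0.039 0.187 0 1",
)

```text
time_s: 30.3
tool_pos: [0.5362, -0.044, 0.1274]
tool_rot: [-179.9, -0.2, 170.0]
force: [-0.1, -0.6, 1.6]
grip_width: 0.087
```

Call:
drive_tool(
  moves="0 0 0 0 1; 0 0 0.01 0 1; 0 0 0.01 0 1; 0 0 0.01 0 1; 0 0 0.01 0 1; 0 0 0.01 0 1; 0 0 0.01 0 1; 0 0 0.01 0 1",
)

```text
time_s: 31.1
tool_pos: [0.5381, -0.044, 0.1201]
tool_rot: [180.0, 0.0, 170.0]
force: [-0.5, -0.1, -0.3]
grip_width: 0.0868
```

Run:
```python
from h import *
o=get_obs();print(o['time_s'],o['tool_pos'],o['tool_rot'],np.round(o['qpos'],1),o['force'])
p,d,K,M=grab('wrist');W=cloud(d,K,M);S=st(W);T=(W-o['tool_pos'])@Rt(o)
m=(abs(S[...,0])<.03)&(abs(S[...,1])<.1)&(S[...,2]>.06)&(S[...,2]<.08);q=T[m]
if len(q): print(len(q),np.percentile(q,[1,99],axis=0).round(4))
print(shift(.538,-.044,.035,79.9))
save('w6.png',p)
```

```text
31.1 [ 0.5381075  -0.044038    0.12012262] [1.79986727e+02 1.58784989e-02 1.70004558e+02] [-35.2  11.   41.2 107.5  -8.   64.4  88.9] [-0.45173121 -0.14518722 -0.28120423]
2151 [[-0.0042 -0.0329  0.047 ]
 [ 0.0057  0.0353  0.0597]]
(array([0.0001, 0.    , 0.0851]), np.float64(0.1))
```

View pics/w6.png

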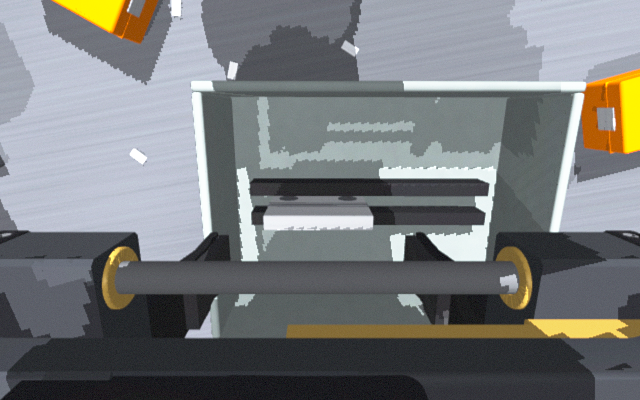

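Jaw top at (318,215), centred between the fingers to about 1 mm. Descend and grip.

Call:
drive_tool(
  moves="0 0.001 0.015 0 1; 0 0.001 0.035 0 1; 0 0.001 0.055 0 1; 0 0.001 0.07 0 1; 0 0.001 0.08 0 1; 0 0.001 0.085 0 1; 0 0.001 0.085 0 1; 0 0.001 0.085 0 -1",
  grip_force=45,
)

```text
time_s: 31.95
tool_pos: [0.5388, -0.0432, 0.0355]
tool_rot: [180.0, 0.1, 170.0]
force: [0.7, -0.3, 0.5]
grip_width: 0.0839
```

Call:
drive_tool(
  moves="0 0 0 0 -1; 0 0 0 0 -1; 0 0 0 0 -1; 0 0 0 0 -1; 0 0 0 0 -1; 0 0 -0.005 0 -1; 0 0 -0.01 0 -1; 0 0 -0.015 0 -1",
)

```text
time_s: 32.75
tool_pos: [0.5376, -0.0431, 0.0499]
tool_rot: [-180.0, -0.1, 170.0]
force: [-0.5, 0.1, -2.0]
grip_width: 0.0694
```

Run:
```python
from h import *
o=get_obs();print(o['time_s'],o['tool_pos'],o['grip_width'],o['force'])
```

```text
32.75 [ 0.53764791 -0.04306904  0.04990093] 0.06938299233695895 [-0.49850713  0.13069471 -2.02946504]
```

Call:
drive_tool(
  moves="0 0 -0.01 0 -1; 0 0 -0.03 0 -1; 0 0 -0.055 0 -1; 0 0 -0.085 0 -1; 0 0 -0.11 0 -1; 0 0 -0.13 0 -1; 0 0 -0.14 0 -1; 0 0 -0.14 0 -1",
)

```text
time_s: 33.55
tool_pos: [0.539, -0.0432, 0.1915]
tool_rot: [179.9, 0.2, 170.0]
force: [0.7, 0.9, -2.9]
grip_width: 0.0695
```

Run:
```python
from h import *
o=get_obs();print(o['time_s'],o['tool_pos'],o['grip_width'],o['force'],np.round(o['qpos'],1))
print(shift(.555,-.31,.2,100.5))
p,d,K,M=grab('wrist');W=cloud(d,K,M);T=(W-o['tool_pos'])@Rt(o)
m=(abs(T[...,0])<.03)&(abs(T[...,1])<.04)&(T[...,2]>-.06)&(T[...,2]<.0);q=T[m]
print(len(q),np.percentile(q,[1,50,99],axis=0).round(4))
```

```text
33.55 [ 0.53901956 -0.04319674  0.19148276] 0.06952046727545157 [ 0.68670802  0.89795958 -2.90982664] [-36.9   6.6  41.8 102.7  -4.7  72.3  86.2]
(array([-0.0621, -0.26  , -0.0087]), np.float64(-20.5))
6299 [[-0.0088 -0.0394 -0.0591]
 [ 0.0056 -0.0056 -0.0206]
 [ 0.0112  0.0399 -0.0006]]
```

Call:
drive_tool(
  moves="-0.004 -0.015 0 -2 -1; -0.01 -0.045 -0.003 -5 -1; -0.018 -0.08 -0.008 -8 -1; -0.027 -0.115 -0.008 -11 -1; -0.036 -0.15 -0.008 -14 -1; -0.045 -0.185 -0.008 -17 -1; -0.054 -0.22 -0.008 -20.5 -1; -0.059 -0.245 -0.008 -20.5 -1",
)

```text
time_s: 34.4
tool_pos: [0.5524, -0.2971, 0.196]
tool_rot: [180.0, -0.2, -169.5]
force: [0.0, -0.8, -2.3]
grip_width: 0.0693
```

Call:
drive_tool(
  moves="0 0 0 0 -1; 0 0 0 0 -1; 0 0 0 0 -1; 0 0 0 0 -1; 0 0 0 0 -1; 0 0 0 0 -1; 0 0 0 0 -1; 0 0 0 0 -1",
)

```text
time_s: 35.2
tool_pos: [0.5539, -0.2944, 0.1981]
tool_rot: [180.0, 0.0, -169.5]
force: [-0.3, -0.1, -2.6]
grip_width: 0.0692
```

Run:
```python
from h import *
o=get_obs();print(o['time_s'],o['tool_pos'],o['tool_rot'],o['grip_width'],o['force'],np.round(o['qpos'],1))
p,d,K,M=grab('wrist');W=cloud(d,K,M);save('w7.png',p)
m=(abs(W[...,0]-.445)<.09)&(abs(W[...,1]+.325)<.09)&(abs(W[...,2]-.145)<.008)
r=rect(W,m);print('head',r,np.nanmedian(W[m][:,2]))
T=(W-o['tool_pos'])@Rt(o)
m=(abs(T[...,0])<.03)&(abs(T[...,1])<.035)&(T[...,2]>-.041)&(T[...,2]<-.033)&(T[...,0]<.015);q=T[m]
print(len(q),np.percentile(q,[1,50,99],axis=0).round(4))
for n in(('lens','reader')):
  for r in pinpoint('wrist',n)[:2]:
    u,v=np.round(r['uv']).astype(int);print(n,r['conf'],u,v,W[v,u].round(3))
```

```text
35.2 [ 0.5538523  -0.29439457  0.19805445] [ 1.79995191e+02  1.71517719e-02 -1.69479811e+02] 0.06923735827110451 [-0.28738125 -0.10062442 -2.55591614] [-11.3  20.5  46.8  90.  -15.3  76.1 137.9]
head (array([ 449.6, -326.5]), array([70.2, 41.2]), -79.7, 9413) 0.14497058323454143
765 [[-0.0087 -0.0344 -0.0406]
 [-0.0032 -0.0036 -0.0361]
 [-0.0017  0.0341 -0.0347]]
lens 0.75 297 80 [ 0.47  -0.322  0.133]
reader 0.84 301 94 [ 0.474 -0.324  0.011]
```

View pics/w7.png

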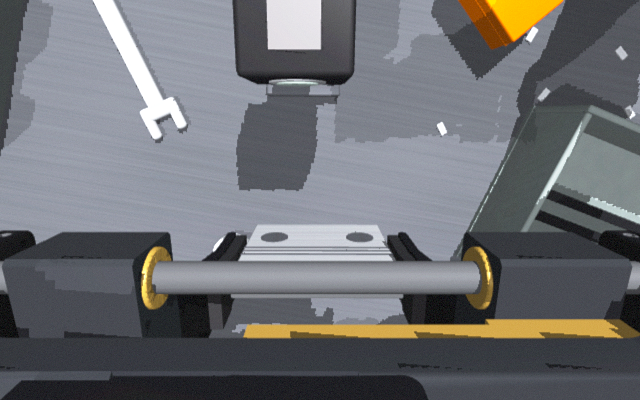

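Run:
```python
from h import *
o=get_obs();p,d,K,M=grab('wrist');W=cloud(d,K,M);T=(W-o['tool_pos'])@Rt(o)
m=(abs(T[...,0])<.03)&(abs(T[...,1])<.03)&(T[...,2]>-.025)&(T[...,2]<.035)&(np.arange(400)[:,None]<262);q=T[m]
c,*_=np.linalg.lstsq(np.c_[q[:,1:],np.ones(len(q))],q[:,0],rcond=None)
print(len(q),np.percentile(q,[1,50,99],axis=0).round(4),'x=%.3fy+%.3fz+%.4f'%tuple(c),np.std(q[:,0]-np.c_[q[:,1:],np.ones(len(q))]@c))
print(shift(.5408,-.3108,.112,100.4))
```

```text
4373 [[ 0.005  -0.0294 -0.0212]
 [ 0.0056 -0.0003 -0.0016]
 [ 0.0063  0.0294  0.028 ]] x=-0.002y+0.001z+0.0056 0.00027819098293694776
(array([ 0.0157, -0.0135,  0.086 ]), np.float64(0.1))
```

The plate is vertical (tilt under 0.1°) and centred in the grip. Moving to the final pose.

Call:
drive_tool(
  moves="0.004 -0.004 0.01 0 -1; 0.01 -0.008 0.025 0 -1; 0.0157 -0.0135 0.042 0 -1; 0.0157 -0.0135 0.058 0 -1; 0.0157 -0.0135 0.07 0 -1; 0.0157 -0.0135 0.079 0 -1; 0.0157 -0.0135 0.084 0 -1; 0.0157 -0.0135 0.086 0 -1",
)

```text
time_s: 36.2
tool_pos: [0.541, -0.3104, 0.1114]
tool_rot: [180.0, -0.0, -169.5]
force: [0.3, -0.2, -2.6]
grip_width: 0.0697
```

Call:
drive_tool(
  moves="0 0 0 0 -1; 0 0 0 0 -1; 0 0 0 0 -1; 0 0 0 0 -1; 0 0 0 0 -1; 0 0 0 0 -1; 0 0 0 0 -1; 0 0 0 0 -1",
)

```text
time_s: 37.0
tool_pos: [0.5408, -0.3107, 0.112]
tool_rot: [180.0, 0.0, -169.5]
force: [0.5, 1.0, -3.6]
grip_width: 0.0697
```

Run:
```python
from h import *
o=get_obs();print(o['time_s'],o['tool_pos'],o['tool_rot'],o['grip_width'],o['force'],np.abs(o['joint_velocities']).max())
p,d,K,M=grab('top');W=cloud(d,K,M)
m=(abs(W[...,0]-.414)<.07)&(abs(W[...,1]-.306)<.06)&(abs(W[...,2]-.12)<.012); print('column',rect(W,m))
S=st(W);m=(S[...,0]>.03)&(S[...,0]<.16)&(abs(S[...,1])<.11)&(S[...,2]>.2);q=S[m];print('flap edge',np.median(q,axis=0) if len(q) else None)
p,d,K,M=grab('scene');save('s8.png',p[60:300,60:460].repeat(2,0).repeat(2,1));W=cloud(d,K,M)
for n in('lens','jaw_mid'):
  for r in pinpoint('scene',n)[:2]:
    u,v=np.round(r['uv']).astype(int);print(n,r['conf'],u,v,W[v,u].round(3))
```

```text
37.0 [ 0.54079656 -0.3107329   0.11195942] [ 1.79997473e+02  3.75803278e-03 -1.69495922e+02] 0.0697333803428338 [ 0.5466366   1.04617395 -3.6080683 ] 0.10068080504177919
column (array([413.4, 305.1]), array([81. , 50.9]), 7.0, 550)
flap edge [0.07756084 0.00024707 0.22882227]
lens 0.58 203 217 [ 0.58  -0.347  0.207]
jaw_mid 0.91 218 236 [ 0.548 -0.316  0.107]
```

View pics/s8.png

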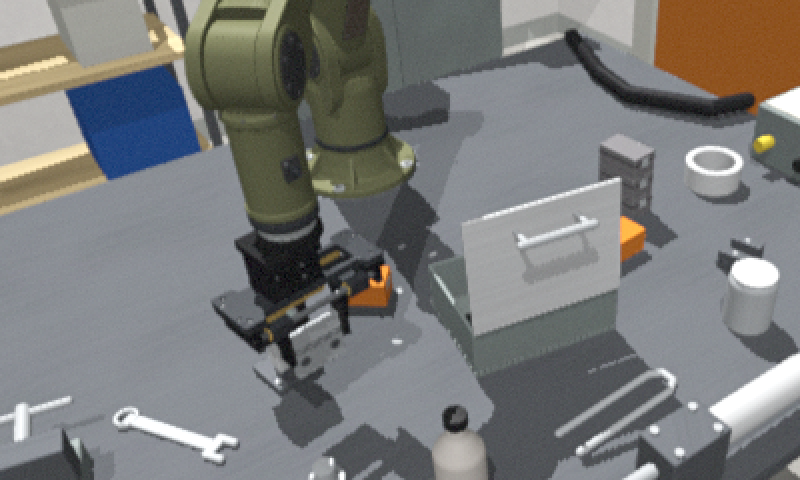

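The picture shows the column of three at (627,172), the flap standing open at (545,255), and the jaw held upright in front of the reader at (315,340). Handing in.

```bash
python3 -c "
from cell import *
print(sign_off())"
```

```text
the job is handed in; nothing more can be done
None
```

I stacked both flap cases on the third case, opened the flap, drew the jaw plate and handed the job in with the plate held in front of the lens. `sign_off` gave no verdict, so these last checks are my own measurements:

- **Column:** each case measured within about 1 mm and 1° of the one below (wrist camera). At the end, the top of the column was still in place at about 120 mm height.
- **Flap:** it measured about 1.5 rad on release, and was still standing open in the final pictures.
- **Jaw plate:** the fingers were closed on its 70 mm width at a 45 N grip setting. It was vertical to within 0.1° before the final 86 mm lowering, and about square to the lens. Its centre was about 70 mm in front of the lens and at lens height.
- **Elsewhere:** I saw no contact with the reader, and the orange look-alikes were not touched. The final picture shows no bystander out of place, but I did not measure them.

**Disagreements:**
- The top and wrist cameras differed by about 3 mm in y throughout, so I used values in between.
- The network's final lens fix in the scene view was wrong because the gripper hid the lens; I took the lens position from the reader head instead.
- Joint 7 came within 0.6° of its limit on the first turn towards the handle, so I turned the other way instead.

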